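# Let the wind-up mirror down to the customer's mark

## Robot

A 6-joint arm with a two-finger parallel gripper is mounted at the origin on the work surface. World frame = base frame: x ahead of the robot, y to its left, z up, the work surface at z = 0. Lengths are in mm, angles in degrees, forces in N, time in s.
With the tool pointing down it reaches from about 325 to 900 mm from the base axis. Payload 6.1 kg.
Tool frame: the origin (TCP) lies midway between the tips of the shut fingers; the grasp point (between the pads) lies 19 mm behind it; z points along the fingers, y is the line along which they close (so a half turn about z gives the same grasp; the last joint's range is limited). The gripper opens to 85 mm and grips with 20 to 120 N. Pads are 22 mm wide; open, the fingers measure 114 mm over their backs; the gripper's body (76 mm by 85 mm) begins 54 mm behind the grasp point. The pads swing forward as they close: fully open they stand 13 mm farther back than shut.
Start: joints at [-77.985, 12.628, 87.462, -0, 79.91, -7.225], TCP at [205.946, -590.087, 231.3] pointing down, gripper open.
Joint ranges: [-170.65, 170.65], [-52.31, 119.04], [5.05, 147.46], [-71.25, 251.25], [11.57, 151.72], [-153.62, 153.62]. Speed limits (degrees/s): [147.25, 147.25, 172.46, 180, 180, 180].

## Interface

Orientations are given as a 3x3 rotation matrix whose columns are the frame's x, y, z axes.
In Python, from plant import arm gives the robot as it stands.
- The arm moves only by the shell command python3 -m jog 'ROWS'. ROWS is JSON, a list of rows, each a list of 5 numbers: the opening, from 0 (shut) to 1 (fully open), then the shift along the world's x, y, z in cm, then the turn about the world's z in rad. In form: [[jaw, dx, dy, dz, roll], ...]. A call has 1 to 10 rows; each row shifts and turns the commanded pose from where the row before left it; what a row does not reach is not made up. A row lasts 1/10 s, in which the tool goes at most 50 mm and 8.59 degrees, less where a joint would pass 70% of its speed; a pose out of reach is approached as far as the arm can. A call is refused whole if a number of a shift passes 5 or a number of a turn 0.15, either way. A call with a gripper value outside its range is refused whole. The fingers move at their own pace and stop on an object; the grip force is fixed at half the most. Time passes only in rows, so rows that do not move let the fingers close. It gives the time, the measured TCP pose, the force, the opening and the grip force at its end, in the units of the state.
- arm.get_state(): the state, without advancing time (a new reading comes with each control period).
- arm.capture(name): name is "scene" or "top" or "wrist"; returns a dict with "pixels" (384x512x3 uint8, red, green, blue), "depth" (384x512 float32, mm along the optical axis (not along the pixel's ray), 0 where there is no reading), "camera_matrix" (3x3 intrinsics, pixels), "distortion" ([k1, k2, p1, p2, k3] as OpenCV has them; the pictures are not rectified), "R" (3x3) and "t" (3): a world point X has camera coordinates R X + t. Camera axes: x right, y down, z forward; pixel columns grow to the right and rows downward; lengths in mm; the calibration is good to about 2 mm. A picture is of the moment at which its call begins.
- arm.finish_job(): hands the job in; it is judged then, once.
The state is a dict: "time_s": time; "joint_pos": joint angles; "qvel": joint speeds; "joint_efforts": joint torques, N m; "tool_pos": TCP position; "tool_rot": TCP orientation; "contact_force": force on the tool from outside, world axes, zero at the start; "moment": the same for the moment, N m; "width": finger opening in mm; "gripper_force": force on a finger pad.
Only numpy, scipy, OpenCV 4.12 (cv2) and the standard library are available. Lean on these libraries where they do the work, as an engineer would, in place of code of your own. Each camera call takes 0.05 s, during which the arm holds its last target. There are 200 camera calls.

## Task

The next customer is smaller, so let the mirror down to the red clip on its column. Swing the yellow pawl up off the ratchet wheel and right over onto its rest and let go of it while the mirror is still where it was, then wind the crank back until the white pointer is down at the clip; take the pawl again, drop it back into the teeth, and ease the crank further back until a tooth stands firmly against the pawl. Leave the mirror hanging on the pawl with the pointer within the height of the red clip, never let the mirror run down in a rush, and leave the jars and the gem box alone.

Things in the scene. Friction and masses are not known exactly. Their poses are not given: they have to be found in the camera images.
- stand: Fixed stand of the mirror. Origin: underside of its grey base plate (12 mm thick, x -120 to 130, y -272 to 62), below the shaft; x to the far side, y along the shaft to the crank, z up; yaw within 0.2 rad. Shaft at z = 140 with, from +y: crank arm (y 70), blue cheek (y 36 to 44, to z 216), wheel (y 10 to 28), drum (radius 22, y 6 to -159). Column 36 mm square, 570 tall, at x 60, y -200.
- wheel_centre (a point): Middle of the ratchet wheel, on the shaft's axis (x 0, y 19, z 140 mm in the stand). Steel, 12 saw teeth 30 degrees apart, tips at radius 60, roots 46. Turning back carries its top away from the robot (+x) and lets the mirror down, 13.6 mm a tooth. The lowered pawl stops it turning back within one tooth; turning forward, the pawl rides over the teeth.
- pawl_pivot (a point): Fixed pin of the pawl, x 75, y 19, z 202 mm in the stand, parallel to the shaft.
- pawl_handle (a point): Grip point on the red round cross handle of the pawl (13 mm thick, parallel to the shaft, y 12 to -78 mm in the stand, this point at -40). It circles the pivot at 52.6 mm: pawl down, 52 mm on the robot's side and 8 above (z 210); on the rest, 46 mm on the far side and 25 above (z 227). Nothing below it is higher than z 166 for 40 mm along y. Let it turn between the fingers.
- pawl_nose (a point): Axis of the pawl's rounded nose (radius 4, 73 mm from the pivot), which falls into the teeth near the wheel's top.
- pawl: The pawl: bent yellow steel arm with rounded nose and red cross handle, 0.25 kg; origin on the pivot's axis.
- pawl_angle (a joint): Pawl angle, rad: 0 = nose at the bottom of a tooth, up to 0.2 lying on the back of a tooth; grows as it is lifted, upright at about 1.4, then falls over to the far side by its own weight; 2.5 = on its rest, where it stays. It starts in the teeth, at times with a tooth already on it (then it drags, up to 15 N at the handle). Let go at up to 0.3 it just drops in.
- drum: The drum with its shaft, the toothed steel ratchet wheel (120 mm across, 18 thick) and the crank, all one piece; origin on the axis.
- drum_angle (a joint): Angle of drum, wheel and crank, rad; grows as it turns back (mirror down). A friction brake in the drum (0.6 N m) keeps the mirror wherever it is wound: with the pawl off, winding back takes 2 to 5 N at the crank grip, winding forward about 10 N. Pressed back against the pawl with 8 to 15 N at the grip, the tooth stays firmly on the pawl after the crank is let go.
- crank_grip (a point): Middle of the crank's orange grip, a freely spinning sleeve 26 mm thick, 100 long, parallel to the shaft, y 77 to 177 mm in the stand (this point at 127), 90 mm from the shaft's axis. It starts on the robot's side, between level with the shaft and 40 degrees above; winding back takes it over the top to the far side.
- carriage (a joint): How far the mirror has been let down from its top mark, m; 26 mm per radian of the drum.
- pointer (a point): On the column's axis, level with the tips of the two white pointers of the black carriage (on the column's far and left faces). The mirror (210 x 220 mm, 16 thick) hangs right of the column, its lower edge 55 mm above this point; with the carriage it weighs 0.9 to 1.5 kg.
- clip: Red marker clip round the column, 44 mm square, 30 mm tall; its origin is its centre. It is fixed. The pointer starts 35 to 80 mm above its centre. As the last easing back lets the mirror down by up to 13.6 mm more, stop winding with the pointer in the clip's upper half.
- jar_green: Closed jar of green glitter, 70 mm across, 62 tall, 0.12 kg, loose: leave alone. Origin under its centre.
- jar_blue: Closed jar of blue glitter, same size, loose: leave alone.
- jar_gold: Closed jar of gold glitter, same size, loose: leave alone.
- gem_box: Clear open sorting box with gems, 180 x 260 x 45 mm, 1 kg, loose, on the table right of the stand; leave alone. Origin under its centre.

How it is judged (in metres and radians):
On the way, in this order (a step that is already met when the one before it is completed fails the run):
1. the pawl lies on its rest, let go, and the mirror is still within 6 mm of where it was (value of joint pawl_angle above 2.35 rad and contact force between the fingers and pawl below 0.1 N and distance of pointer from where it was at the start of the episode below 0.006 m), for 0.2 s.
2. with the pawl on its rest, the mirror is wound down until the pointer is between 32 mm above and 15 mm below the clip's centre (value of joint pawl_angle above 2.2 rad and z of pointer in the frame of clip between -0.015 and 0.032 m), for 0.2 s.
At the end, for the whole second after the job is handed in: The pawl is down at the bottom of a tooth (joint below 0.05 rad) with a tooth bearing on it (more than 2 N between pawl and wheel), the pointer is within the height of the red clip (15 mm above or below its centre), the mirror is still, and the robot has let go (value of joint pawl_angle below 0.05 rad and contact force between pawl and drum above 2 N and z of pointer in the frame of clip between -0.015 and 0.015 m and velocity of joint carriage between -0.003 and 0.003 m/s); the robot touches nothing.
It fails at once if the mirror runs up or down faster than 0.12 m/s (velocity of joint carriage above 0.12 m/s or velocity of joint carriage below -0.12 m/s).
It fails at once if a jar or the gem box is moved by more than 20 mm (distance of any of jar_green, jar_blue, jar_gold, gem_box from where it was at the start of the episode above 0.02 m).
It also fails if it takes over 69 s, if anything falls off the work surface, if the arm or the gripper's body presses on something with over 40 N, if the wrist force passes 120 N, or if a joint passes its speed limit or range.

## Working session

There is one attempt and no reset: what is moved stays moved. The work goes in short steps, Python scripts to look and compute and a shell command to move; the robot and the scene stay as the last step left them, time stands still between calls to the robot, and variables do not carry over. Pictures are saved under pics/ and viewed, at most 11 in all, crops included, and the job is handed in when it is done.

```bash
mkdir -p pics; ls
cat > h.py <<'E'
import numpy as np, cv2
from plant import arm
def cap(n, f=None):
    c=arm.capture(n)
    if f: cv2.imwrite('pics/'+f, c['pixels'][:,:,::-1]); np.savez('pics/'+f[:-4]+'.npz', **c)
    return c
def pts(c, mask):
    v,u=np.nonzero(mask&(c['depth']>0)); d=c['depth'][v,u]
    n=cv2.undistortPoints(np.stack([u,v],1).astype(np.float64)[:,None],c['camera_matrix'],np.array(c['distortion']))[:,0]
    P=np.c_[n*d[:,None],d]
    return (P-c['t'])@c['R'], np.c_[u,v]
def hsv(c): return cv2.cvtColor(c['pixels'],cv2.COLOR_RGB2HSV)
E
python3 - <<'E'
from h import *
a=cap('scene','s0.png');b=cap('top','t0.png')
for c in(a,b): print(np.round(-c['R'].T@c['t']), c['R'][2].round(2))
cv2.imwrite('pics/both.png',cv2.resize(np.hstack([a['pixels'],b['pixels']])[:,:,::-1],(800,300)))
s=arm.get_state();print(s['tool_rot'],s['time_s'],s['width'])
E
```

```text
pics
[1408. -379. 1264.] [-0.59  0.25 -0.77]
[ 352.  -53. 1353.] [ 0.21  0.01 -0.98]
[[ 9.44155679e-01  3.29499478e-01 -3.84579136e-04]
 [ 3.29499645e-01 -9.44154178e-01  1.69459492e-03]
 [ 1.95266144e-04 -1.72668011e-03 -9.99998490e-01]] 0.1 85.10303669478736
```

View pics/s0.png

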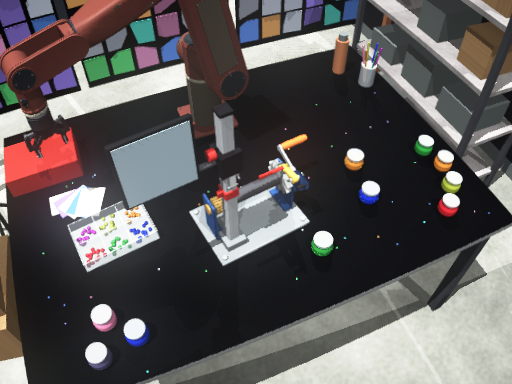

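View pics/t0.png

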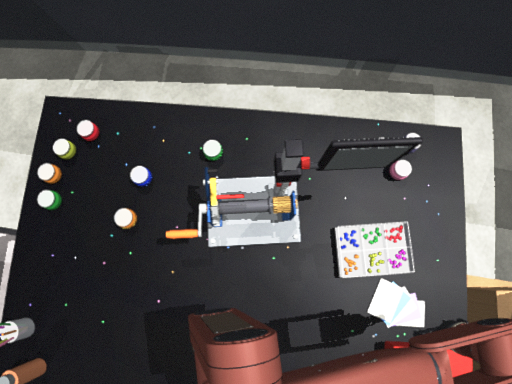

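The scene view shows the column near (230,170), the red pawl handle near (262,185), the orange grip at (293,142) and the red clip near (230,193). The top view shows the grip at (183,234), the handle at (229,197) and the base plate at (205–300, 178–247).

Run:
```python
from h import *
for f,box in(('s0',(180,90,320,270)),('t0',(150,120,320,260))):
    c=dict(np.load(f'pics/{f}.npz'));H=hsv(c);h,s,v=[H[...,i].astype(int) for i in range(3)]
    B=np.zeros(h.shape,bool);B[box[1]:box[3],box[0]:box[2]]=1
    M={'red':((h<6)|(h>174))&(s>150)&(v>80),'orange':(h>=8)&(h<=17)&(s>170)&(v>140),'yellow':(h>=19)&(h<=32)&(s>150)&(v>110),'blue':(h>100)&(h<125)&(s>130)&(v>50),'grey':(s<40)&(v>100)}
    for k,m in M.items():
        n,l,st,ce=cv2.connectedComponentsWithStats((m&B).astype(np.uint8))
        for i in range(1,n):
            if st[i,4]<12: continue
            P,uv=pts(c,l==i)
            if len(P)<8: continue
            print(f,k,st[i].tolist(),'med',np.median(P,0).round().tolist(),'lo',np.percentile(P,3,0).round().tolist(),'hi',np.percentile(P,97,0).round().tolist())
a=cv2.imread('pics/s0.png')[90:270,180:320];b=cv2.imread('pics/t0.png')[130:260,150:320]
cv2.imwrite('pics/c1.png',np.hstack([cv2.resize(a,(400,514),interpolation=2),cv2.copyMakeBorder(cv2.resize(b,(400,306),interpolation=2),0,208,0,0,0)]))
```

```text
s0 red [205, 148, 12, 14, 125] med [628.0, -169.0, 440.0] lo [480.0, -180.0, 298.0] hi [638.0, -132.0, 450.0]
s0 red [258, 166, 25, 13, 96] med [559.0, 27.0, 215.0] lo [547.0, -9.0, 196.0] hi [567.0, 73.0, 220.0]
s0 red [216, 184, 23, 16, 158] med [634.0, -143.0, 273.0] lo [609.0, -163.0, 258.0] hi [640.0, -107.0, 285.0]
s0 orange [284, 138, 23, 11, 43] med [443.0, 179.0, 175.0] lo [434.0, 138.0, 167.0] hi [448.0, 223.0, 179.0]
s0 blue [295, 171, 14, 18, 57] med [620.0, 113.0, 209.0] lo [585.0, 108.0, 189.0] hi [646.0, 119.0, 218.0]
s0 blue [270, 188, 9, 8, 41] med [491.0, 81.0, 21.0] lo [482.0, 69.0, 17.0] hi [503.0, 95.0, 26.0]
s0 blue [203, 193, 13, 20, 78] med [553.0, -176.0, 170.0] lo [409.0, -183.0, 1.0] hi [598.0, -141.0, 176.0]
s0 blue [281, 203, 11, 7, 46] med [566.0, 91.0, 20.0] lo [550.0, 80.0, 15.0] hi [577.0, 108.0, 25.0]
s0 blue [206, 213, 10, 23, 104] med [572.0, -178.0, 70.0] lo [538.0, -182.0, 31.0] hi [595.0, -174.0, 126.0]
s0 grey [213, 113, 22, 41, 643] med [632.0, -131.0, 497.0] lo [111.0, -146.0, 24.0] hi [636.0, 3.0, 550.0]
s0 grey [277, 144, 19, 29, 132] med [
[... 1602 characters left out ...]
.0, 62.0] lo [728.0, 100.0, -1.0] hi [791.0, 167.0, 67.0]
t0 grey [283, 158, 17, 12, 168] med [595.0, -127.0, 500.0] lo [593.0, -143.0, 444.0] hi [598.0, -111.0, 545.0]
t0 grey [208, 176, 93, 71, 4433] med [509.0, -29.0, 13.0] lo [421.0, -203.0, 6.0] hi [662.0, 97.0, 165.0]
t0 grey [203, 179, 3, 6, 13] med [604.0, 121.0, 208.0] lo [589.0, 117.0, -4.0] hi [649.0, 156.0, 214.0]
t0 grey [280, 182, 18, 18, 190] med [621.0, -166.0, 14.0] lo [579.0, -197.0, 1.0] hi [661.0, -124.0, 339.0]
t0 grey [275, 187, 5, 6, 18] med [594.0, -116.0, 190.0] lo [593.0, -120.0, 140.0] hi [595.0, -111.0, 224.0]
t0 grey [198, 203, 9, 34, 171] med [498.0, 125.0, 157.0] lo [428.0, 114.0, -1.0] hi [554.0, 159.0, 183.0]
```

View pics/c1.png

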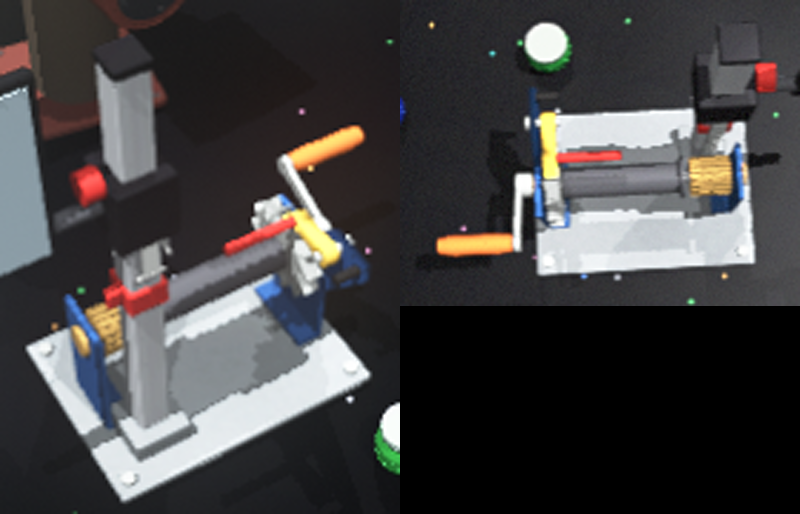

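Run:
```python
from h import *
def load(f):
    c=dict(np.load(f'pics/{f}.npz'));H=hsv(c);return c,*[H[...,i].astype(int) for i in range(3)]
def B(sh,x0,y0,x1,y1):
    m=np.zeros(sh,bool);m[y0:y1,x0:x1]=1;return m
for f in('s0','t0'):
    c,h,s,v=load(f);bx=dict(s0=[(256,164,286,182),(280,132,312,152),(185,165,315,265)],t0=[(215,190,246,202),(163,226,202,242),(200,172,306,252)])[f]
    red=((h<8)|(h>172))&(s>120)&(v>70); org=(h>=7)&(h<=28)&(s>130)&(v>100)
    for nm,m,b in(('handle',red,bx[0]),('grip',org,bx[1])):
        P,_=pts(c,m&B(h.shape,*b)); z=np.median(P[:,2]);P=P[np.abs(P[:,2]-z)<25]
        p=np.polyfit(P[:,1],P[:,0],1);r=P[:,0]-np.polyval(p,P[:,1])
        print(f,nm,len(P),'slope',p[0].round(3),'x at y=30/180',np.polyval(p,[30,180]).round(1),'y',np.percentile(P[:,1],[1,50,99]).round(),'z',np.percentile(P[:,2],[5,50,95]).round(1),'xr',np.percentile(r,[3,97]).round(1))
    P,_=pts(c,B(h.shape,*bx[2])&(s<70)); P=P[(P[:,2]>7)&(P[:,2]<20)].astype(np.float32)
    print(f,'plate',len(P),cv2.minAreaRect(P[:,:2]),np.median(P[:,2]))
    H2=cv2.convexHull(P[:,:2])[:,0]; print(cv2.approxPolyDP(H2,12,True)[:,0].round().tolist() if 0 else H2[np.argmax(H2@np.array([[1,1],[1,-1],[-1,1],[-1,-1]]).T,0)].round().tolist())
```

```text
s0 handle 100 slope -0.121 x at y=30/180 [559.3 541.1] y [-11.  27.  76.] z [208.8 214.8 219. ] xr [-6.7  4.4]
s0 grip 176 slope -0.118 x at y=30/180 [453.5 435.8] y [131. 178. 227.] z [171.4 180.9 186.6] xr [-12.9   8.5]Traceback (most recent call last):
  File "<stdin>", line 14, in <module>
cv2.error: OpenCV(4.12.0) /io/opencv/modules/imgproc/src/convhull.cpp:143: error: (-215:Assertion failed) total >= 0 && (depth == CV_32F || depth == CV_32S) in function 'convexHull'
```

```bash
python3 - <<'E'
from h import *
def load(f):
    c=dict(np.load(f'pics/{f}.npz'));H=hsv(c);return c,*[H[...,i].astype(int) for i in range(3)]
def B(sh,x0,y0,x1,y1):
    m=np.zeros(sh,bool);m[y0:y1,x0:x1]=1;return m
for f in('s0','t0'):
    c,h,s,v=load(f);bx=dict(s0=[(256,164,286,182),(280,132,312,152),(185,165,315,265)],t0=[(215,190,246,202),(163,226,202,242),(200,172,306,252)])[f]
    red=((h<8)|(h>172))&(s>120)&(v>70); org=(h>=7)&(h<=28)&(s>130)&(v>100)
    for nm,m,b in(('handle',red,bx[0]),('grip',org,bx[1])):
        P,_=pts(c,m&B(h.shape,*b)); z=np.median(P[:,2]);P=P[np.abs(P[:,2]-z)<25]
        p=np.polyfit(P[:,1],P[:,0],1);r=P[:,0]-np.polyval(p,P[:,1])
        print(f,nm,len(P),'slope',p[0].round(3),'x at y=30/180',np.polyval(p,[30,180]).round(1),'y',np.percentile(P[:,1],[1,50,99]).round(),'z',np.percentile(P[:,2],[5,50,95]).round(1),'xr',np.percentile(r,[3,97]).round(1))
    P,_=pts(c,B(h.shape,*bx[2])&(s<70)&(v>60)); P=P[(P[:,2]>7)&(P[:,2]<20)]
    Q=np.ascontiguousarray(P[:,:2],dtype=np.float32)
    print(f,'plate',len(P),cv2.minAreaRect(Q),np.median(P[:,2]))
    print([Q[np.argmax(Q@d)].round().tolist() for d in np.array([[1,1],[1,-1],[-1,1],[-1,-1]],np.float32)])
c,h,s,v=load('s0')
# column, carriage, clip
red=((h<8)|(h>172))&(s>120)&(v>70)
P,uv=pts(c,red&B(h.shape,214,180,242,202));k=P[:,2]>230;P=P[k]
print('clip',len(P),np.percentile(P,[2,50,98],axis=0).round(1).tolist())
E
python3 - <<'E'
import cv2
a=cv2.imread('pics/s0.png')[140:215,195:255];cv2.imwrite('pics/c2.png',cv2.resize(a,None,fx=8,fy=8,interpolation=0))
E
```

```text
s0 handle 100 slope -0.121 x at y=30/180 [559.3 541.1] y [-11.  27.  76.] z [208.8 214.8 219. ] xr [-6.7  4.4]
s0 grip 176 slope -0.118 x at y=30/180 [453.5 435.8] y [131. 178. 227.] z [171.4 180.9 186.6] xr [-12.9   8.5]
s0 plate 3357 ((549.536865234375, -39.3646240234375), (253.3822784423828, 334.5970764160156), 7.582134246826172) 12.24258914862114
[[647.0, 138.0], [690.0, -189.0], [459.0, 93.0], [454.0, -219.0]]
t0 handle 105 slope -0.133 x at y=30/180 [554.7 534.8] y [-9. 33. 73.] z [211.7 215.2 219.7] xr [-5.4  5.7]
t0 grip 249 slope -0.122 x at y=30/180 [444.5 426.2] y [129. 178. 227.] z [174.4 182.7 187.6] xr [-11.6  12.7]
t0 plate 3590 ((545.4390258789062, -56.87071228027344), (263.73760986328125, 358.35589599609375), 3.9863569736480713) 12.06068947993991
[[650.0, 101.0], [683.0, -224.0], [402.0, 106.0], [424.0, -215.0]]
clip 185 [[602.0, -163.7, 253.1], [634.0, -141.9, 273.4], [640.4, -104.1, 285.4]]
```

View pics/c2.png

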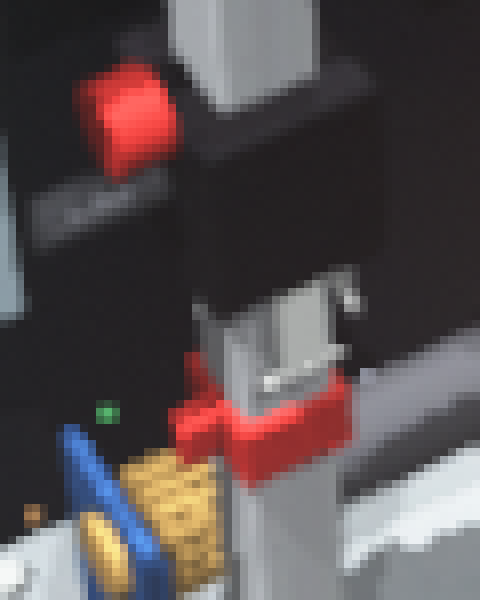

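The crop shows the clip with its top edge about row 187 and its bottom about row 200. The carriage's lower edge is near row 178, with white pointer parts near (239,176) and (232,187).

```bash
cat >> h.py <<'E'
PSI=.128; O=np.array([530.,64.,0]); RS=np.array([[np.cos(PSI),-np.sin(PSI),0],[np.sin(PSI),np.cos(PSI),0],[0,0,1]])
def W(p): return O+RS@np.array(p,float)
def L(P): return (np.asarray(P)-O)@RS
def face(c,uv,axis,val):  # ray -> stand plane axis=val
    n=cv2.undistortPoints(np.array(uv,float).reshape(-1,1,2),c['camera_matrix'],np.array(c['distortion']))[:,0]
    d=L(O+np.c_[n,np.ones(len(n))]@c['R']); o=L(-c['R'].T@c['t'])
    return o+d*((val-o[axis])/d[:,axis])[:,None]
E
python3 - <<'E'
from h import *
c=dict(np.load('pics/s0.npz'))
print(face(c,[(228,187.5),(233,187.5),(238,184.5)],0,80).round(1).tolist())
print('left',face(c,[(238,174),(239.5,178)],1,-180).round(1).tolist())
print('clip corner top/bottom', face(c,[(224.5,193),(226,200.5),(238.6,188),(238.6,195.5)],0,82).round(1).tolist())
for v in range(170,203,2):
    r=[]
    for u in range(218,242,2):
        m=np.zeros((384,512),bool);m[v,u]=1;P,_=pts(c,m);P=L(P[0]) if len(P) else [0,0,0];r.append('%d/%d/%d'%tuple(P))
    print(v,*r)
print('grip',W([-83.4,127,174]),'handle',W([23,-40,210]),'pivot',W([75,-40,202]),'shaft@grip',W([0,127,140]))
t=dict(np.load('pics/t0.npz'));P,_=pts(t,np.ones((384,512),bool));l=L(P);k=(abs(l[:,0]-60)<60)&(abs(l[:,1]+200)<60)&(P[:,2]>200)
print(np.histogram(P[k][:,2],bins=range(200,620,20)))
E
```

```text
[[80.0, -209.1, 301.5], [80.0, -193.7, 292.2], [80.0, -177.7, 295.5]]
left [[87.5, -180.0, 348.1], [95.3, -180.0, 339.4]]
clip corner top/bottom [[82.0, -221.9, 287.6], [82.0, -219.3, 252.4], [82.0, -177.3, 282.1], [82.0, -178.5, 249.3]]
170 77/-232/384 88/-231/394 93/-228/397 91/-222/392 91/-216/388 92/-211/386 93/-206/384 95/-201/383 94/-194/378 91/-187/371 91/-181/368 90/-175/364
172 75/-232/374 87/-231/385 92/-228/389 94/-223/387 93/-217/382 94/-212/381 93/-206/376 94/-200/374 91/-193/367 93/-188/366 91/-181/361 -192/-28/1
174 76/-233/367 85/-231/375 93/-229/382 92/-223/377 93/-218/376 93/-212/372 92/-206/367 93/-200/365 90/-193/358 60/-172/317 -187/-39/1 -184/-32/1
176 -220/-106/-2 84/-231/366 91/-229/372 91/-223/369 92/-218/367 90/-211/361 89/-205/356 89/-199/353 88/-192/348 -181/-51/3 68/-170/316 -176/-37/0
178 -210/-111/-1 51/-217/318 94/-230/368 92/-224/362 77/-211/340 77/-205/336 90/-206/349 90/-199/345 89/-193/341 -171/-56/5 71/-172/311 -169/-41/-1
180 -201/-116/0 51/-218/310 65/-218/324 76/-217/334 78/-212/333 75/-205/326 89/-206/340 90/-200/339 92/-195/337 -164/-60/2 -16
[... 1368 characters left out ...]
9 53/-219/223 67/-218/238 75/-216/245 76/-210/242 77/-204/240 78/-198/237 78/-192/233 76/-184/227 22/-150/145 23/-144/143
202 12/-214/165 10/-207/159 49/-217/209 65/-218/227 73/-215/234 77/-211/235 75/-203/228 75/-197/224 79/-192/225 77/-185/218 20/-150/133 -59/-102/14
grip [431.07063386 179.31496224 174.        ] handle [557.91787155  27.26320035 210.        ] pivot [609.49246884  33.90103992 202.        ] shaft@grip [513.78835337 189.9610357  140.        ]
(array([ 14,   9,  14,  16,  28,   7,  13,  13,  45,  48,  66, 328, 156,
        37,  42,  44,  49,  30, 306,   0]), array([200, 220, 240, 260, 280, 300, 320, 340, 360, 380, 400, 420, 440,
       460, 480, 500, 520, 540, 560, 580, 600]))
```

```bash
python3 -m jog '[[1,0,0,5,0],[1,0,0,5,0],[1,1.3,3.43,0,0.0757],[1,1.3,3.43,0,0.0757],[1,1.3,3.43,0,0.0757],[1,1.3,3.43,0,0.0757],[1,1.3,3.43,0,0.0757],[1,1.3,3.43,0,0.0757],[1,1.3,3.43,0,0.0757],[1,1.3,3.43,0,0.0757]]'
python3 -m jog '[[1,1.3,3.43,0,0.0757],[1,1.3,3.43,0,0.0757],[1,1.3,3.43,0,0.0757],[1,1.3,3.43,0,0.0757],[1,1.3,3.43,0,0.0757],[1,1.3,3.43,0,0.0757],[1,1.3,3.43,0,0.0757],[1,1.3,3.43,0,0.0757],[1,1.3,3.43,0,0.0757],[1,1.3,3.43,0,0.0757]]'
python3 -m jog '[[1,0,0,0,0],[1,0,0,0,0],[1,0,0,0,0]]'
python3 - <<'E'
from h import *
c=cap('wrist','w1.png');print((-c['R'].T@c['t']).round(),c['R'][2].round(2));s=arm.get_state();print(s['tool_pos'],s['tool_rot'][:,1] if hasattr(s['tool_rot'],'shape') else s['tool_rot'],s['joint_pos'])
H=hsv(c);h,s,v=[H[...,i].astype(int) for i in range(3)]
P,_=pts(c,((h<8)|(h>172))&(s>120)&(v>70));l=L(P);k=(l[:,1]>-90)&(l[:,1]<20)&(P[:,2]>180);P=P[k];l=l[k]
if len(P): print(len(P),l.mean(0),np.polyfit(l[:,1],l[:,0],1),np.percentile(l,[2,50,98],axis=0))
E
```

```text
time_s: 1.1
tool_pos: [310.1, -314.1, 330.8]
tool_rot: [[0.586, 0.81, -0.0], [0.81, -0.586, 0.001], [0.0, -0.001, -1.0]]
contact_force: [0.9, -0.1, -0.2]
width: 85.8
gripper_force: 0.0
time_s: 2.1
tool_pos: [440.0, 28.9, 331.0]
tool_rot: [[-0.13, 0.991, -0.0], [0.991, 0.13, -0.0], [-0.0, -0.0, -1.0]]
contact_force: [0.1, -0.3, -0.9]
width: 85.6
gripper_force: 0.0
time_s: 2.4
tool_pos: [439.6, 26.7, 331.0]
tool_rot: [[-0.126, 0.992, -0.001], [0.992, 0.126, -0.0], [-0.0, -0.001, -1.0]]
contact_force: [0.3, -0.3, -0.8]
width: 85.5
gripper_force: 0.0
[431.  99. 474.] [ 0.04 -0.29 -0.96]
[439.66729094  26.39699179 331.13254519] [ 9.92098767e-01  1.25458543e-01 -4.35935021e-04] [-6.82727900e+00 -1.62420073e+01  1.05075606e+02 -2.12799932e-02
  9.11868292e+01 -1.40349569e+01]
1337 [ 20.44364003 -30.74174523 216.46782753] [2.43347385e-04 2.04511210e+01] [[ 16.47482011 -74.55614776 209.90129914]
 [ 20.33136878 -29.77237583 216.1604442 ]
 [ 26.40961481   9.50538213 218.26525114]]
```

View pics/w1.png

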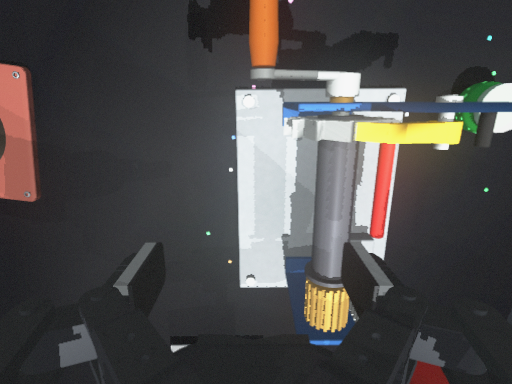

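The wrist view shows the red handle around (384,190) running to (378,235), the grip at (264,35) and the yellow pawl arm at (410,132). The stand fit is confirmed, with no residual yaw.

```bash
python3 -m jog '[[0.7,2.93,0,0,0],[0.7,2.93,0,0,0],[0.7,2.93,0,0,0],[0.7,2.93,0,0,0],[0.7,0,0,-3.5,0],[0.7,0,0,-3.5,0],[0.7,0,0,-3.5,0],[0.7,0,0,-3.5,0],[0.7,0,0,0,0],[0.7,0,0,0,0]]'
python3 -m jog '[[0,0,0,0,0],[0,0,0,0,0],[0,0,0,0,0],[0,0,0,0,0],[0,0,0,0,0],[0,0,0,0,0]]'
python3 - <<'E'
import math
from h import W
import numpy as np
a0=171.25;p=None
for k in range(0,21):
    a=math.radians(a0-k*7.14);q=W([75+52.6*math.cos(a),-40,202+52.6*math.sin(a)])
    if p is not None: print(k,((q-p)/10).round(2).tolist())
    p=q
E
```

```text
time_s: 3.45
tool_pos: [556.9, 26.3, 191.7]
tool_rot: [[-0.125, 0.992, -0.001], [0.992, 0.125, 0.0], [0.0, -0.001, -1.0]]
contact_force: [0.5, 0.4, -0.3]
width: 59.9
gripper_force: 0.0
time_s: 4.05
tool_pos: [557.5, 27.1, 193.2]
tool_rot: [[-0.128, 0.992, 0.001], [0.992, 0.128, -0.001], [-0.001, 0.001, -1.0]]
contact_force: [-3.4, -1.2, 5.3]
width: 10.9
gripper_force: 58.4
1 [0.14, 0.02, 0.64]
2 [0.22, 0.03, 0.62]
3 [0.29, 0.04, 0.59]
4 [0.36, 0.05, 0.54]
5 [0.43, 0.05, 0.5]
6 [0.48, 0.06, 0.44]
7 [0.53, 0.07, 0.37]
8 [0.58, 0.07, 0.3]
9 [0.61, 0.08, 0.23]
10 [0.63, 0.08, 0.15]
11 [0.65, 0.08, 0.07]
12 [0.65, 0.08, -0.01]
13 [0.64, 0.08, -0.09]
14 [0.63, 0.08, -0.17]
15 [0.6, 0.08, -0.25]
16 [0.57, 0.07, -0.32]
17 [0.52, 0.07, -0.39]
18 [0.47, 0.06, -0.45]
19 [0.41, 0.05, -0.51]
20 [0.34, 0.04, -0.56]
```

```bash
python3 -m jog '[[0,0.14,0.02,0.64,0],[0,0.22,0.03,0.62,0],[0,0.29,0.04,0.59,0],[0,0,0,0,0]]'
python3 - <<'E'
from h import *
c=cap('scene','s1.png');cv2.imwrite('pics/c3.png',cv2.resize(c['pixels'][110:230,190:330,::-1],None,fx=4,fy=4))
E
```

```text
time_s: 4.45
tool_pos: [562.2, 27.8, 209.8]
tool_rot: [[-0.127, 0.992, -0.005], [0.992, 0.127, -0.001], [-0.0, -0.005, -1.0]]
contact_force: [-6.8, -2.3, -3.2]
width: 11.0
gripper_force: 58.8
```

View pics/c3.png

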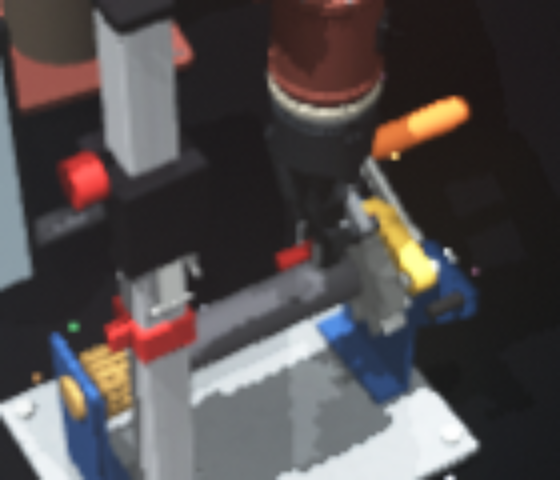

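The fingers hold the red handle (visible at (293,257) in the crop) and the yellow arm is rising off the wheel. I'll continue round the arc.

```bash
python3 -m jog '[[0,0.36,0.05,0.54,0],[0,0.43,0.05,0.5,0],[0,0.48,0.06,0.44,0],[0,0.53,0.07,0.37,0],[0,0.58,0.07,0.3,0],[0,0.61,0.08,0.23,0],[0,0.63,0.08,0.15,0],[0,0.65,0.08,0.07,0]]'
python3 -m jog '[[0,0.65,0.08,-0.01,0],[0,0.64,0.08,-0.09,0],[0,0.63,0.08,-0.17,0],[0,0.6,0.08,-0.25,0],[0,0.57,0.07,-0.32,0]]'
python3 -m jog '[[0,0.52,0.07,-0.39,0],[0,0.47,0.06,-0.45,0],[0,0.41,0.05,-0.51,0],[0,0.34,0.04,-0.5,0],[0,0,0,0,0],[0,0,0,0,0]]'
```

```text
time_s: 5.3
tool_pos: [606.6, 33.6, 239.4]
tool_rot: [[-0.127, 0.992, 0.001], [0.992, 0.127, -0.0], [-0.001, 0.001, -1.0]]
contact_force: [-11.3, -1.3, 11.0]
width: 10.6
gripper_force: 62.0
time_s: 5.8
tool_pos: [637.6, 37.8, 228.5]
tool_rot: [[-0.127, 0.992, 0.0], [0.992, 0.127, 0.0], [0.0, 0.0, -1.0]]
contact_force: [-2.8, 0.8, 4.2]
width: 10.9
gripper_force: 64.9
time_s: 6.4
tool_pos: [654.5, 40.0, 208.6]
tool_rot: [[-0.127, 0.992, -0.001], [0.992, 0.127, 0.0], [0.001, -0.001, -1.0]]
contact_force: [-4.1, 1.1, 3.4]
width: 10.7
gripper_force: 67.1
```

```bash
python3 -m jog '[[0.6,0,0,0,0],[0.6,0,0,0,0],[0.6,0,0,0,0],[0.6,0,0,0,0],[0.6,0,0,4,0],[0.6,0,0,4,0],[0.6,0,0,4,0],[0.6,0,0,0,0],[0.6,0,0,0,0],[0.6,0,0,0,0]]'
python3 - <<'E'
from h import *
c=cap('scene','s2.png');d=cap('top','t2.png');w=cap('wrist','w2.png')
cv2.imwrite('pics/c4.png',np.hstack([cv2.resize(c['pixels'][130:220,190:310,::-1],(400,300)),cv2.resize(w['pixels'][:,:,::-1],(400,300))]))
H=hsv(d);h,s,v=[H[...,i].astype(int) for i in range(3)]
for c in (c,d,w):
    H=hsv(c);h,s,v=[H[...,i].astype(int) for i in range(3)]
    P,_=pts(c,((h<8)|(h>172))&(s>120)&(v>70));l=L(P);k=(l[:,1]>-90)&(l[:,1]<20)&(l[:,0]>0)&(l[:,0]<160)&(P[:,2]>150);l=l[k]
    if len(l):print(len(l),np.percentile(l,[2,50,98],axis=0).round(1).tolist())
E
```

```text
time_s: 7.4
tool_pos: [654.2, 39.7, 327.4]
tool_rot: [[-0.127, 0.992, -0.002], [0.992, 0.127, 0.0], [0.0, -0.002, -1.0]]
contact_force: [0.6, 0.0, -1.1]
width: 51.5
gripper_force: 0.0
2109 [[7.1, -89.1, 229.7], [134.8, -57.2, 687.2], [159.4, 16.9, 706.7]]
2401 [[20.2, -86.8, 617.3], [99.1, -33.0, 698.1], [148.1, 18.4, 707.1]]
1412 [[115.6, -73.8, 229.0], [120.7, -30.1, 232.4], [126.6, 8.3, 234.1]]
```

View pics/c4.png

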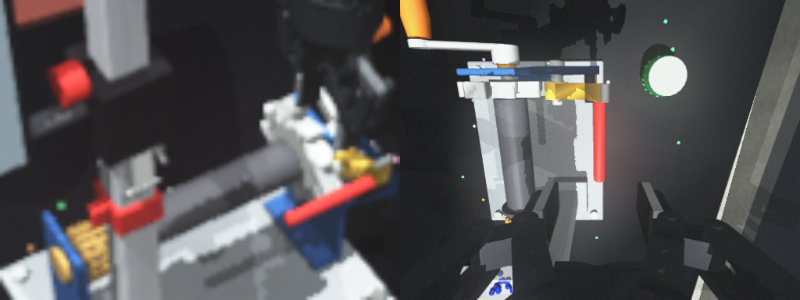

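The pawl lies on its rest on the far side, with the handle at stand x 121 and its top at z 232; the crank and mirror look unchanged. Next is the crank grip.

```bash
python3 -m jog '[[0.9,-3,1.8,0,0],[0.9,-3.5,2.2,0,0],[0.9,-3.5,2.2,0,0],[0.9,-3.5,2.2,0,0],[0.9,-3.5,2.2,0,0],[0.9,-3,1.9,0,0],[0.9,-2.3,1.4,0,0],[0.9,0,0,0,0],[0.9,0,0,0,0]]'
python3 - <<'E'
from h import *
c=dict(np.load('pics/w1.npz'))
for c in(dict(np.load('pics/w1.npz')),dict(np.load('pics/t2.npz')),cap('wrist')):
    H=hsv(c);h,s,v=[H[...,i].astype(int) for i in range(3)]
    P,_=pts(c,(h>=6)&(h<=28)&(s>130)&(v>80));l=L(P);k=(l[:,1]>75)&(l[:,1]<180)&(P[:,2]>120)&(P[:,2]<240)&(l[:,0]>-120)&(l[:,0]<0);l=l[k]
    print(len(l),np.percentile(l,[2,50,98],axis=0).round(1).tolist())
s=arm.get_state();print(s['tool_pos'])
E
```

```text
time_s: 8.45
tool_pos: [431.4, 178.9, 328.5]
tool_rot: [[-0.128, 0.992, -0.0], [0.992, 0.128, -0.0], [-0.0, -0.0, -1.0]]
contact_force: [-0.1, 0.0, 0.5]
width: 76.7
gripper_force: 0.0
1842 [[-97.3, 77.2, 175.4], [-85.3, 103.2, 183.8], [-72.8, 126.8, 186.8]]Traceback (most recent call last):
  File "<stdin>", line 6, in <module>
    return _quantile_unchecked(
        a, q, axis, out, overwrite_input, method, keepdims, weights)
    return _ureduce(a,
                    func=_quantile_ureduce_func,
    ...<5 lines>...
                    overwrite_input=overwrite_input,
                    method=method)
    r = func(a, **kwargs)
    result = _quantile(arr,
                       quantiles=q,
    ...<2 lines>...
                       out=out,
                       weights=wgt)
    slices_having_nans = np.isnan(arr[-1, ...])
                                  ~~~^^^^^^^^^
IndexError: index -1 is out of bounds for axis 0 with size 0
```

```bash
python3 -m jog '[[0.9,-0.1,0,-3.5,0],[0.9,0,0,-3.5,0],[0.9,0,0,-3.5,0],[0.9,0,0,-3.5,0],[0.9,0,0,-3.5,0],[0.9,0,0,0,0],[0.9,0,0,0,0]]'
python3 -m jog '[[0,0,0,0,0],[0,0,0,0,0],[0,0,0,0,0],[0,0,0,0,0],[0,0,0,0,0],[0,0,0,0,0]]'
python3 - <<'E'
import math
from h import W
a=math.radians(180-22);p=W([90*math.cos(a),127,90*math.sin(a)])
for k in range(1,16):
    b=a-k*.1;q=W([90*math.cos(b),127,90*math.sin(b)]);print(k,((q-p)/10).round(2).tolist());p=q
E
```

```text
time_s: 9.2
tool_pos: [430.9, 178.1, 153.8]
tool_rot: [[-0.126, 0.992, -0.002], [0.992, 0.126, -0.001], [-0.0, -0.002, -1.0]]
contact_force: [-0.1, 0.0, 0.5]
width: 76.6
gripper_force: 0.0
time_s: 9.8
tool_pos: [429.8, 178.7, 154.7]
tool_rot: [[-0.128, 0.992, -0.002], [0.992, 0.128, -0.0], [-0.0, -0.002, -1.0]]
contact_force: [-5.7, -0.7, 5.0]
width: 23.8
gripper_force: 58.5
1 [0.38, 0.05, 0.82]
2 [0.45, 0.06, 0.77]
3 [0.53, 0.07, 0.72]
4 [0.6, 0.08, 0.67]
5 [0.66, 0.09, 0.6]
6 [0.72, 0.09, 0.53]
7 [0.77, 0.1, 0.46]
8 [0.81, 0.1, 0.38]
9 [0.84, 0.11, 0.3]
10 [0.87, 0.11, 0.21]
11 [0.88, 0.11, 0.12]
12 [0.89, 0.11, 0.03]
13 [0.89, 0.11, -0.06]
14 [0.88, 0.11, -0.15]
15 [0.86, 0.11, -0.23]
```

```bash
python3 -m jog '[[0,0.38,0.05,0.82,0],[0,0.45,0.06,0.77,0],[0,0.53,0.07,0.72,0]]'
python3 -m jog '[[0,0.6,0.08,0.67,0],[0,0.66,0.09,0.6,0],[0,0.72,0.09,0.53,0],[0,0.77,0.1,0.46,0],[0,0.81,0.1,0.38,0],[0,0.84,0.11,0.3,0],[0,0.87,0.11,0.21,0],[0,0,0,0,0],[0,0,0,0,0]]'
python3 - <<'E'
from h import *
c=cap('scene','s3.png');a=cv2.imread('pics/s0.png')
f=lambda i:cv2.resize(i[150:210,205:250],(390,520),interpolation=0)
cv2.imwrite('pics/c5.png',np.hstack([f(a),f(c['pixels'][:,:,::-1])]))
E
```

```text
time_s: 10.1
tool_pos: [442.7, 180.5, 177.1]
tool_rot: [[-0.128, 0.992, -0.004], [0.992, 0.128, -0.001], [-0.0, -0.004, -1.0]]
contact_force: [-6.8, -1.4, -0.5]
width: 24.0
gripper_force: 59.6
time_s: 11.0
tool_pos: [498.6, 187.9, 209.8]
tool_rot: [[-0.127, 0.992, 0.004], [0.992, 0.127, 0.001], [0.001, 0.004, -1.0]]
contact_force: [3.4, 2.6, 2.5]
width: 24.3
gripper_force: 59.9
```

View pics/c5.png

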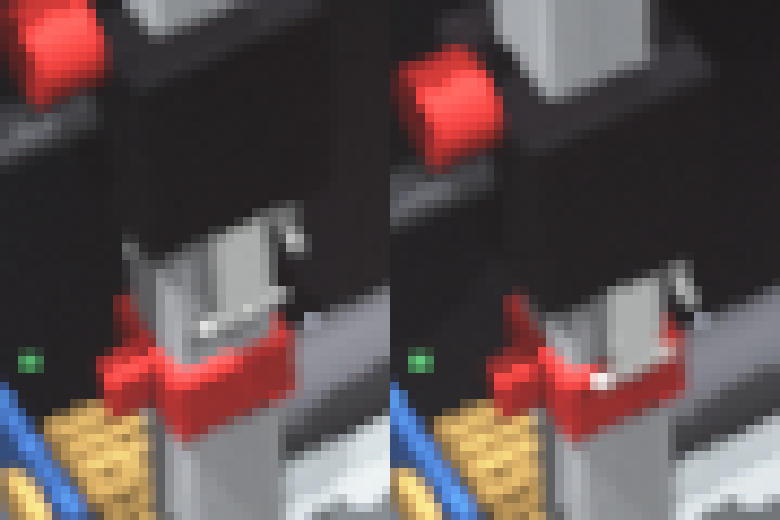

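Run:
```python
from h import *
c=dict(np.load('pics/s3.npz'));c0=dict(np.load('pics/s0.npz'))
for x in(88,90,93): print(x,'now',face(c,[(229.2,193.8),(236.7,190.4)],0,x).round(1).tolist(),'start',face(c0,[(229,187.8),(236.7,183.7)],0,x).round(1).tolist())
for y in(-170,-167): print('left',face(c,[(239,185.3)],1,y).round(1).tolist(),face(c0,[(238.8,178.5)],1,y).round(1).tolist())
print('clip',face(c,[(226.3,193.3),(239,187.5),(226.3,200.8),(239,195)],0,82).round(1).tolist())
for u,v in[(229,193),(229,194),(230,193),(230,194),(237,190),(236,190),(237,191),(239,184),(239,185),(239,186),(232,190),(234,190),(233,188)]:
    m=np.zeros((384,512),bool);m[v,u]=1;P,_=pts(c,m);print(u,v,L(P[0]).round(1) if len(P) else None,c['pixels'][v,u])
```

```text
88 now [[88.0, -210.6, 283.4], [88.0, -186.7, 283.5]] start [[88.0, -209.8, 308.9], [88.0, -185.6, 311.8]]
90 now [[90.0, -211.5, 286.1], [90.0, -187.7, 286.2]] start [[90.0, -210.8, 311.5], [90.0, -186.7, 314.4]]
93 now [[93.0, -212.9, 290.1], [93.0, -189.2, 290.3]] start [[93.0, -212.2, 315.5], [93.0, -188.2, 318.3]]
left [[70.9, -170.0, 278.1]] [[71.6, -170.0, 308.1]]
left [[65.1, -167.0, 270.4]] [[65.7, -167.0, 300.6]]
clip [[82.0, -216.5, 282.9], [82.0, -176.0, 283.5], [82.0, -218.4, 250.5], [82.0, -177.1, 250.7]]
229 193 [  87.8 -210.9  286.9] [240 237 235]
229 194 [  79.1 -207.1  270.9] [219 207 205]
230 193 [  88.7 -208.3  286.2] [200 187 185]
230 194 [  83.  -205.8  274.1] [167 139 137]
237 190 [  91.1 -187.3  288.9] [182 142 140]
236 190 [  89.2 -189.5  288.2] [198 183 181]
237 191 [  81.9 -182.8  272.1] [157  98  97]
239 184 [  72.7 -170.7  286. ] [152 153 153]
239 185 [-137.9  -62.7    2.9] [97 97 98]
239 186 [-133.9  -65.     2.7] [38 35 38]
232 190 [  89.3 -201.8  295.9] [171 174 172]
234 190 [  89.1 -195.6  291.8] [172 175 173]
233 188 [  90.1 -198.8  303.5] [172 174 173]
```

```bash
python3 -m jog '[[0,0.88,0.11,0.12,0],[0,0.89,0.11,0.03,0],[0,0.89,0.11,-0.06,0],[0,0.88,0.11,-0.15,0],[0,0,0,0,0],[0,0,0,0,0],[0,0,0,0,0]]'
python3 - <<'E'
from h import *
c=cap('scene','s4.png');a=cv2.imread('pics/s3.png')
f=lambda i:cv2.resize(i[150:210,205:250],(390,520),interpolation=0)
cv2.imwrite('pics/c6.png',np.hstack([f(a),f(c['pixels'][:,:,::-1])]))
g=c['pixels'].astype(int)
for v in range(186,204): print(v,[int(g[v,u].min()) for u in range(226,242)])
E
```

```text
time_s: 11.75
tool_pos: [533.4, 192.5, 208.4]
tool_rot: [[-0.128, 0.992, 0.003], [0.992, 0.127, 0.002], [0.001, 0.003, -1.0]]
contact_force: [4.0, 5.5, 0.7]
width: 23.9
gripper_force: 59.9
186 [36, 36, 48, 78, 127, 145, 163, 171, 171, 160, 104, 52, 134, 186, 176, 118]
187 [47, 74, 89, 106, 153, 171, 171, 171, 172, 165, 108, 48, 65, 152, 165, 131]
188 [88, 100, 104, 107, 147, 168, 171, 171, 171, 158, 98, 52, 64, 112, 124, 124]
189 [107, 118, 111, 106, 141, 167, 172, 171, 171, 152, 91, 48, 69, 112, 127, 129]
190 [121, 131, 116, 108, 142, 167, 171, 171, 172, 151, 89, 45, 69, 117, 132, 133]
191 [144, 132, 106, 79, 130, 164, 172, 171, 171, 164, 125, 80, 78, 119, 134, 135]
192 [122, 98, 70, 47, 120, 163, 171, 172, 171, 172, 176, 216, 157, 116, 134, 133]
193 [94, 68, 46, 42, 120, 163, 172, 172, 173, 199, 176, 178, 125, 114, 134, 132]
194 [70, 56, 46, 43, 120, 163, 173, 149, 135, 147, 109, 56, 59, 112, 130, 127]
195 [49, 47, 111, 167, 171, 146, 134, 97, 68, 55, 48, 64, 94, 118, 121, 117]
196 [48, 47, 113, 155, 135, 87, 69, 54, 55, 57, 93, 107, 115, 117, 100, 90]
197 [49, 46, 66, 74, 57, 44, 56, 62, 98, 113, 126, 121, 112, 106, 84, 68]
198 [50, 45, 44, 47, 58, 79, 105, 114, 126, 133, 134, 107, 85, 83, 73, 67]
199 [50, 47, 58, 96, 114, 121, 129, 132, 132, 133, 135, 97, 68, 67, 65, 62]
200 [74, 95, 114, 131, 134, 133, 132, 132, 132, 133, 135, 96, 65, 63, 61, 59]
201 [127, 128, 134, 135, 133, 133, 132, 132, 132, 133, 135, 96, 60, 58, 87, 97]
202 [164, 146, 134, 135, 135, 132, 132, 132, 132, 133, 136, 96, 87, 143, 168, 169]
203 [175, 156, 136, 135, 134, 132, 133, 132, 132, 132, 135, 121, 153, 187, 194, 193]
```

View pics/c6.png

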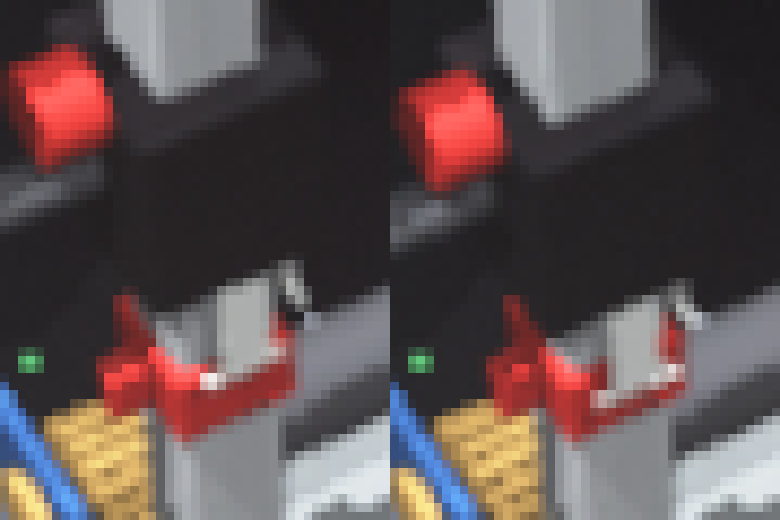

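The pointer bar is now at (229,195)–(237,192), which puts it about 8 mm above the clip's centre and in its upper half. I'll release the crank and return to the pawl.

```bash
python3 -m jog '[[0.7,0,0,0,0],[0.7,0,0,0,0],[0.7,0,0,0,0],[0.7,0,0,0,0],[0.7,0,0,4,0],[0.7,0,0,4,0],[0.7,0,0,4,0],[0.7,0,0,0,0]]'
python3 -m jog '[[0.6,2.42,-3.06,0,0],[0.6,2.42,-3.06,0,0],[0.6,2.42,-3.06,0,0],[0.6,2.42,-3.06,0,0],[0.6,2.42,-3.06,0,0],[0.6,0,0,0,0],[0.6,0,0,0,0],[0.6,0,0,0,0]]'
python3 - <<'E'
from h import *
c=cap('wrist');H=hsv(c);h,s,v=[H[...,i].astype(int) for i in range(3)]
P,_=pts(c,((h<8)|(h>172))&(s>120)&(v>70));l=L(P);k=(l[:,1]>-90)&(l[:,1]<20)&(l[:,0]>0)&(l[:,0]<160)&(P[:,2]>150)&(P[:,2]<260);l=l[k]
print(len(l),np.percentile(l,[2,50,98],axis=0).round(1).tolist());print(arm.get_state()['tool_pos'])
c=cap('scene','s5.png');P=[(229,195.4),(237,192.4)]
print(face(c,P,0,90).round(1).tolist()); g=c['pixels'].astype(int)
for v in range(191,198): print(v,[int(g[v,u].min()) for u in range(226,242)])
E
```

```text
time_s: 12.6
tool_pos: [535.0, 192.1, 335.3]
tool_rot: [[-0.127, 0.992, 0.011], [0.992, 0.127, 0.002], [0.001, 0.011, -1.0]]
contact_force: [0.4, -0.1, -0.1]
width: 60.3
gripper_force: 0.0
time_s: 13.4
tool_pos: [652.8, 39.4, 327.4]
tool_rot: [[-0.128, 0.992, -0.001], [0.992, 0.128, 0.0], [0.0, -0.001, -1.0]]
contact_force: [0.7, 0.7, 0.5]
width: 51.5
gripper_force: 0.0
1416 [[115.5, -73.9, 228.4], [121.3, -28.9, 232.3], [126.9, 8.3, 234.2]]
[652.76708044  39.71017792 327.75722547]
[[90.0, -212.5, 279.6], [90.0, -187.1, 277.1]]
191 [144, 132, 105, 78, 129, 165, 171, 171, 171, 164, 126, 80, 77, 119, 134, 135]
192 [121, 98, 70, 47, 119, 163, 172, 172, 171, 171, 175, 216, 156, 116, 133, 133]
193 [94, 68, 46, 42, 119, 163, 171, 171, 172, 199, 176, 178, 125, 114, 134, 133]
194 [70, 56, 46, 42, 119, 163, 172, 149, 133, 147, 108, 55, 58, 113, 130, 127]
195 [49, 47, 111, 166, 171, 146, 134, 97, 67, 53, 48, 63, 94, 118, 121, 116]
196 [49, 48, 112, 154, 133, 87, 69, 54, 55, 58, 93, 107, 114, 116, 100, 89]
197 [48, 45, 66, 74, 56, 45, 56, 63, 97, 113, 126, 120, 111, 106, 83, 68]
```

```bash
python3 -m jog '[[0.6,0.17,0,-4,0],[0.6,0,0,-4,0],[0.6,0,0,-3.9,0],[0.6,0,0,0,0],[0,0,0,0,0],[0,0,0,0,0],[0,0,0,0,0],[0,0,0,0,0],[0,0,0,0,0]]'
python3 -m jog '[[0,-0.34,-0.04,0.56,0],[0,-0.41,-0.05,0.51,0],[0,-0.47,-0.06,0.45,0],[0,-0.52,-0.07,0.39,0],[0,-0.57,-0.07,0.32,0],[0,-0.6,-0.08,0.25,0],[0,-0.63,-0.08,0.17,0],[0,-0.64,-0.08,0.09,0],[0,-0.65,-0.08,0.01,0]]'
python3 -m jog '[[0,-0.65,-0.08,-0.07,0],[0,-0.63,-0.08,-0.15,0],[0,-0.61,-0.08,-0.23,0],[0,-0.58,-0.07,-0.3,0],[0,-0.53,-0.07,-0.37,0],[0,-0.48,-0.06,-0.44,0],[0,-0.43,-0.05,-0.5,0],[0,-0.36,-0.05,-0.54,0],[0,-0.29,-0.04,-0.59,0],[0,0,0,0,0]]'
```

```text
time_s: 14.4
tool_pos: [655.3, 38.8, 212.8]
tool_rot: [[-0.128, 0.992, 0.002], [0.992, 0.128, -0.0], [-0.001, 0.002, -1.0]]
contact_force: [-7.0, -0.7, 7.3]
width: 10.6
gripper_force: 58.8
time_s: 15.3
tool_pos: [613.9, 33.0, 246.0]
tool_rot: [[-0.127, 0.992, 0.023], [0.992, 0.127, 0.0], [-0.003, 0.022, -1.0]]
contact_force: [11.1, 3.4, 15.5]
width: 10.2
gripper_force: 58.5
time_s: 16.3
tool_pos: [561.9, 26.2, 207.9]
tool_rot: [[-0.127, 0.992, 0.004], [0.992, 0.127, -0.001], [-0.002, 0.004, -1.0]]
contact_force: [-5.9, -1.5, 9.1]
width: 10.8
gripper_force: 71.7
```

```bash
python3 -m jog '[[0,-0.13,-0.02,-0.4,0],[0,0,0,0,0],[0.7,0,0,0,0],[0.7,0,0,0,0],[0.7,0,0,0,0],[0.7,0,0,0,0],[0.7,0,0,4.5,0],[0.7,0,0,4.5,0],[0.7,0,0,4.5,0],[0.7,0,0,0,0]]'
python3 -m jog '[[0.7,-2.5,0,0,0],[0.7,-5,0,0,0],[0.7,-3,0,0,0],[0.7,0,0,0,0],[0.7,0,0,0,0]]'
python3 - <<'E'
from h import *
c=cap('wrist','w6.png');H=hsv(c);h,s,v=[H[...,i].astype(int) for i in range(3)]
P,_=pts(c,((h<8)|(h>172))&(s>120)&(v>70));l=L(P);k=(l[:,1]>-90)&(l[:,1]<20)&(l[:,0]>-20)&(l[:,0]<160)&(P[:,2]>150)&(P[:,2]<260);l=l[k]
print(len(l),np.percentile(l,[2,50,98],axis=0).round(1).tolist())
P,_=pts(c,(h>=6)&(h<=28)&(s>130)&(v>80));l=L(P);k=(l[:,1]>75)&(l[:,1]<180)&(P[:,2]>120)&(P[:,2]<270);l=l[k]
if len(l):print('grip',len(l),np.percentile(l,[2,50,98],axis=0).round(1).tolist())
print(arm.get_state()['tool_pos'])
E
```

```text
time_s: 17.3
tool_pos: [562.9, 26.5, 343.9]
tool_rot: [[-0.127, 0.992, 0.013], [0.992, 0.127, -0.001], [-0.003, 0.013, -1.0]]
contact_force: [0.8, -0.8, 0.8]
width: 59.7
gripper_force: 0.0
time_s: 17.8
tool_pos: [454.8, 26.7, 335.6]
tool_rot: [[-0.127, 0.992, 0.001], [0.992, 0.127, -0.0], [-0.0, 0.001, -1.0]]
contact_force: [0.0, -0.3, -0.2]
width: 59.8
gripper_force: 0.0
1286 [[16.6, -74.9, 214.6], [21.0, -29.9, 218.6], [27.5, 9.1, 220.5]]
grip 2026 [[7.4, 77.5, 224.3], [16.0, 95.0, 237.8], [29.7, 111.1, 241.5]]
[455.29817148  26.5908713  335.56114911]
```

View pics/w6.png

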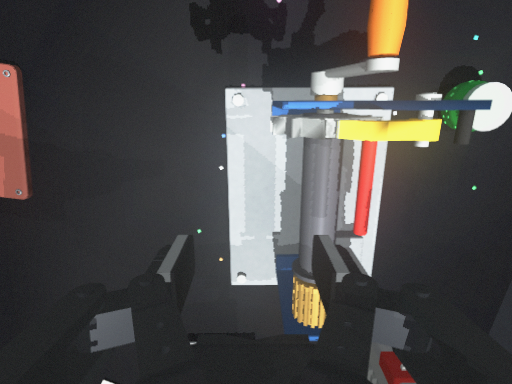

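The pawl is down, with its handle about 2 mm above the fully seated height, so it is lying on a tooth's back near the root. The crank grip is at stand x≈17, z≈228, and I'll take it again.

```bash
python3 -m jog '[[0.8,1.95,4.15,0,0],[0.8,1.95,4.15,0,0],[0.8,1.95,4.15,0,0],[0.8,1.95,4.15,0,0],[0.8,0,0,0,0],[0.8,0,0,-4.2,0],[0.8,0,0,-4.2,0],[0.8,0,0,-4.2,0],[0.8,0,0,0,0],[0.8,0,0,0,0]]'
python3 -m jog '[[0,0,0,0,0],[0,0,0,0,0],[0,0,0,0,0],[0,0,0,0,0],[0,0,0,0,0],[0,0,0,0,0]]'
python3 -m jog '[[0,0.4,0.05,-0.06,0],[0,0.4,0.05,-0.08,0],[0,0,0,0,0]]'
```

```text
time_s: 18.85
tool_pos: [533.0, 192.3, 209.3]
tool_rot: [[-0.127, 0.992, -0.002], [0.992, 0.127, -0.001], [-0.0, -0.002, -1.0]]
contact_force: [0.9, 0.3, 0.9]
width: 68.6
gripper_force: 0.0
time_s: 19.45
tool_pos: [534.0, 192.8, 211.9]
tool_rot: [[-0.127, 0.992, 0.004], [0.992, 0.127, 0.001], [0.0, 0.004, -1.0]]
contact_force: [-0.9, -1.1, 5.9]
width: 24.0
gripper_force: 58.6
time_s: 19.75
tool_pos: [542.0, 193.9, 209.6]
tool_rot: [[-0.127, 0.992, 0.003], [0.992, 0.127, 0.001], [0.0, 0.003, -1.0]]
contact_force: [-0.0, 0.6, 4.8]
width: 24.1
gripper_force: 58.7
```

```bash
for i in 1 ; do python3 -m jog '[[0,0.35,0.04,-0.1,0],[0,0,0,0,0]]'|grep -E 'pos|force'; python3 -m jog '[[0,0.35,0.04,-0.11,0],[0,0,0,0,0]]'|grep -E 'pos|force';python3 -m jog '[[0,0.3,0.04,-0.11,0],[0,0,0,0,0]]'|grep -E 'pos|force'; done
```

```text
tool_pos: [545.4, 194.3, 208.3]
contact_force: [0.3, 0.4, 4.0]
gripper_force: 58.7
tool_pos: [548.7, 194.8, 206.9]
contact_force: [-0.3, 0.6, 4.2]
gripper_force: 58.7
tool_pos: [550.9, 195.1, 205.8]
contact_force: [-4.1, 0.5, 7.0]
gripper_force: 59.1
```

```bash
python3 -m jog '[[0,0.2,0.02,-0.07,0],[0,0,0,0,0],[0,0,0,0,0]]'|grep -E 'pos|force'; python3 -m jog '[[0,0.15,0.02,-0.05,0],[0,0,0,0,0],[0,0,0,0,0]]'|grep -E 'pos|force'
```

```text
tool_pos: [551.4, 195.1, 205.5]
contact_force: [-11.1, -1.5, 13.7]
gripper_force: 59.8
tool_pos: [551.7, 195.2, 205.3]
contact_force: [-17.3, -2.8, 17.9]
gripper_force: 60.3
```

```bash
python3 -m jog '[[0,-0.11,-0.01,0.04,0],[0,0,0,0,0],[0,0,0,0,0]]'|grep -E 'pos|force'; python3 -m jog '[[0.7,0,0,0,0],[0.7,0,0,0,0],[0.7,0,0,0,0],[0.7,0,0,0,0],[0.7,0,0,4.5,0],[0.7,0,0,4.5,0],[0.7,0,0,4.5,0],[0.7,0,0,0,0],[0.7,-4,0,0,0],[0.7,-4,0,0,0]]'
python3 -m jog '[[0.7,-2,-5,0,0],[0.7,0,-5,0,0],[0.7,0,-5,0,0],[0.7,0,0,0,0],[0.7,0,0,0,0]]'
python3 - <<'E'
from h import *
c=cap('wrist','w7.png');H=hsv(c);h,s,v=[H[...,i].astype(int) for i in range(3)]
P,_=pts(c,((h<8)|(h>172))&(s>120)&(v>70));l=L(P);k=(l[:,1]>-90)&(l[:,1]<20)&(l[:,0]>-20)&(l[:,0]<160)&(P[:,2]>150)&(P[:,2]<260);l=l[k]
print(len(l),np.percentile(l,[2,50,98],axis=0).round(1).tolist())
c=cap('scene','s7.png');g=c['pixels'].astype(int)
cv2.imwrite('pics/c7.png',np.hstack([cv2.resize(c['pixels'][150:210,205:250,::-1],(390,520),interpolation=0),cv2.resize(c['pixels'][130:220,225:315,::-1],(400,520))]))
for v in range(191,202): print(v,[int(g[v,u].min()) for u in range(226,242)])
E
```

```text
tool_pos: [551.6, 195.2, 205.4]
contact_force: [-11.9, -0.6, 14.1]
gripper_force: 59.5
time_s: 22.25
tool_pos: [472.8, 194.8, 337.8]
tool_rot: [[-0.126, 0.992, -0.002], [0.992, 0.126, -0.0], [-0.0, -0.002, -1.0]]
contact_force: [0.1, 0.7, 0.4]
width: 60.3
gripper_force: 0.0
time_s: 22.75
tool_pos: [454.7, 47.7, 338.8]
tool_rot: [[-0.124, 0.992, -0.0], [0.992, 0.124, 0.0], [0.001, 0.0, -1.0]]
contact_force: [-0.3, 0.5, 0.7]
width: 59.7
gripper_force: 0.0
1138 [[16.1, -74.3, 211.8], [20.6, -29.8, 215.4], [27.3, 9.2, 217.4]]
191 [121, 129, 105, 78, 129, 164, 171, 170, 171, 163, 100, 44, 71, 118, 133, 132]
192 [110, 97, 69, 47, 119, 163, 171, 170, 170, 171, 108, 60, 69, 117, 134, 134]
193 [81, 58, 46, 43, 119, 162, 170, 170, 170, 171, 177, 219, 156, 115, 134, 132]
194 [59, 49, 46, 42, 119, 162, 170, 171, 171, 172, 168, 192, 136, 113, 129, 126]
195 [49, 46, 45, 43, 101, 157, 177, 175, 149, 120, 90, 87, 101, 119, 122, 119]
196 [48, 47, 112, 166, 166, 172, 156, 124, 93, 65, 92, 108, 117, 118, 102, 90]
197 [48, 47, 133, 188, 165, 126, 96, 70, 95, 112, 125, 121, 113, 109, 83, 67]
198 [49, 46, 85, 114, 98, 86, 104, 113, 126, 133, 133, 106, 86, 82, 72, 65]
199 [49, 45, 56, 95, 113, 120, 128, 131, 130, 132, 133, 96, 66, 65, 64, 63]
200 [73, 95, 114, 130, 133, 132, 131, 132, 130, 132, 134, 95, 64, 62, 60, 57]
201 [126, 128, 134, 134, 133, 131, 132, 131, 131, 132, 134, 94, 60, 58, 87, 95]
```

View pics/c7.png

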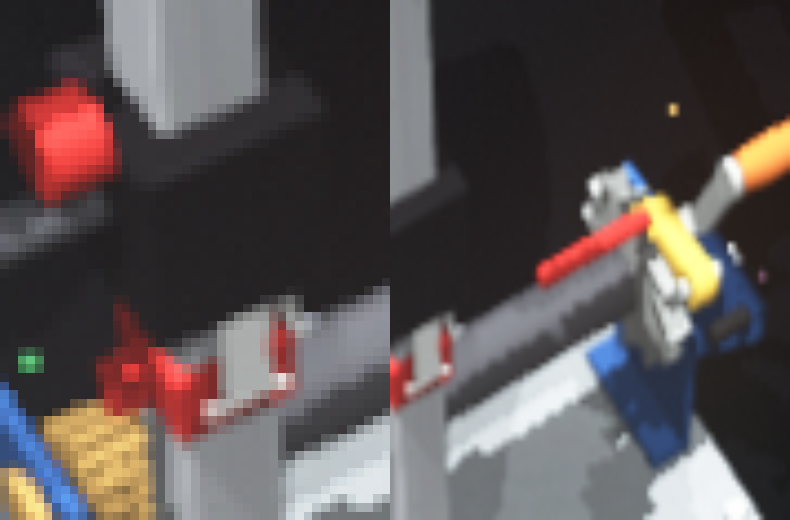

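The tooth stands on the pawl, which is fully seated (handle back at its lowest height). The pointer is at about z 272 against the clip centre at about 267, so within the clip, and the arm is clear.

```bash
python3 -c "
from plant import arm
print(arm.finish_job())"
```

```text
the job is handed in; nothing more can be done
None
```

The job is handed in, verdict not shown: the mirror hangs on the seated pawl with its pointer about 4–5 mm above the red clip's centre by camera measurement, the arm is clear, and it took about 23 s.

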